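Hold a spring clip gaping over a model castle wall

TASK

Set the plaster castle-wall section flat and square, fully down in the pocket of the plywood jig, and let go of it. Then take the spring clip from its rack by squeezing its two handles together, carry it over and hold it, jaws spread wide, straddling the top of the wall's middle battlement with one jaw well down each side and the clip touching nothing of the wall, so that I can slip a facing strip in. Finish there, still holding the clip squeezed open in the air; leave the tower, jar, spatula and stone where they are.

Things in the scene. Friction and masses are not known exactly. Their poses are not given: they have to be found in the camera images.
- wall: Loose plaster castle-wall section, 0.11-0.22 kg: foot 90 (x) x 50 (y) x 12 mm high; along its middle an upright wall 80 long (x), 8 thick (y), up to 62 mm above the underside; three battlements (merlons) up to 74 mm: the middle one 24 mm long, outer two 16 mm, 12 mm gaps. Origin: centre of the underside, z up. Same when turned half round; fits either way. Pinch it across the 8 mm at the middle.
- merlon_top (a point): Centre of the top face of the wall's middle merlon, 74 mm above the origin of the wall section (80 mm above the table when seated); axes as wall (y across the 8 mm thickness).
- jig: Plywood jig block fixed to the table, 130 (x) x 90 (y) x 14 mm high, with a rectangular pocket 94 (x) x 54 (y) mm, 8 mm deep, its rim chamfered by 4 mm, in the middle of its top; takes the wall's foot with 2 mm play on every side. Origin: centre of its underside; x along the pocket's long side.
- pocket (a point): Centre of the pocket's floor, 6 mm above the table; axes as jig.
- rack: Clip rack fixed to the table: foot 130 (x) x 70 (y) x 12 mm, and standing along its middle an aluminium board 120 long (x), 5 mm thick (y), its top edge 65 mm above the table. Origin: centre of the foot's underside; x along the board. The clip bites the top edge of this board.
- clip: Loose black spring clip like a big clothes peg, 0.05-0.08 kg, handles up, jaws down, biting the rack's board. Origin: on the pivot, axis of a 16 mm thick knuckle that rests on the board's edge (pivot 73 mm above the table); x along the pivot, y across the jaws (squeezing direction), z up. Handle tops are 50 mm above the pivot, jaw tips 45 mm below; throat 37 mm deep from tips to knuckle.
- mouth (a point): Point midway between the jaw tips, 45 mm straight below the clip's pivot, fixed to the clip's knuckle; axes as clip.
- jaw_a (a point): Inner bottom edge of the jaw on the clip's +y side (20 mm wide in x, 10 mm thick). The gap jaw_a to jaw_b is 5 mm biting the rack, about 27 mm fully open.
- jaw_b (a point): Inner bottom edge of the jaw on the clip's -y side.
- lever_a (a joint): Opening of one lever (rad): 0 biting the rack, 0.27 fully open; the other mirrors it. Handle plates 22 mm wide (x), outer faces 59 mm apart at the top, 43 mm apart 19 mm above the pivot; fully squeezed upright, about 30 mm apart. 6 N on each handle starts it, 10 N holds it open. Gripped with the TCP 38 mm above the pivot, set to 26 mm with 25-40 N, it opens to its stop and sits square in the pads.
- tower: Bystander: loose plaster model tower, round, 84 mm wide, 88 mm high. Origin: centre of underside.
- jar: Bystander: jar 52 mm wide, 60 mm high. Origin: centre of underside.
- spatula: Bystander: spatula 280 mm long lying flat, wooden handle, up to 20 mm high, between the robot and the work. Origin: middle of its length.
- stone: Bystander: grey stone about 60 x 45 x 41 mm. Origin: centre of underside.

How it is judged:
By the outcome, as a careful person would: the job done as asked, in the order asked, and still so for the second after the job is handed in, while the arm keeps its last pose, push and grip.
It also fails if it takes over 61 s, if anything falls off the work surface, if the arm or the gripper's body presses on something with over 40 N, if the wrist force passes 120 N, or if a joint passes its speed limit or range.

ROBOT

A 6-joint arm with a two-finger parallel gripper is mounted at the origin on the work surface. World frame = base frame: x ahead of the robot, y to its left, z up, the work surface at z = 0. Lengths are in mm, angles in rad, forces in N, time in s.
With the tool pointing down it reaches from about 325 to 1000 mm from the base axis. Payload 5.1 kg.
Tool frame: the origin (TCP) lies between the finger pads, 19 mm behind the fingertips; this is the grasp point; z points along the fingers, y is the line along which they close (so a half turn about z gives the same grasp; the last joint's range is limited). The gripper opens to 85 mm and grips with 20 to 120 N. Pads are 22 mm wide; open, the fingers measure 114 mm over their backs; the gripper's body (76 mm by 85 mm) begins 54 mm behind the grasp point. The pads swing forward as they close: fully open they stand 13 mm farther back than shut.
Start: joints at [1.122, 0.124, 1.65, -0, 1.367, -0.083], TCP at [232.523, 606.975, 250.022] pointing down, gripper open.
Joint ranges: [-2.61, 2.61], [-1.02, 2.33], [0.03, 2.71], [-1.35, 4.49], [0.32, 2.68], [-2.91, 2.91]. Speed limits (rad/s): [2.57, 2.57, 3.14, 3.14, 3.14, 3.14].

INTERFACE

Orientations are given as a unit quaternion [w, x, y, z].
In Python, from workcell import monitor, vision, sign_off gives the robot as it stands.
- The arm moves only by the shell command python3 -m crank 'ROWS' [OPENING] [FORCE]. ROWS is JSON, a list of rows, each a list of 4 numbers: the shift along the world's x, y, z in cm, then the turn about the world's z in rad. In form: [[tx, ty, tz, twist], ...]. A call has 1 to 10 rows; each row shifts and turns the commanded pose from where the row before left it; what a row does not reach is not made up. A row lasts 1/8 s, in which the tool goes at most 62.5 mm and 10.7 degrees, less where a joint would pass 70% of its speed; a pose out of reach is approached as far as the arm can. A call is refused whole if a number of a shift passes 6.25 or a number of a turn 0.188, either way. A call with a gripper value outside its range is refused whole. OPENING is the opening, from -1 (shut) to 1 (fully open), set as the call begins (- or left out, the last holds). The fingers move at their own pace and stop on an object; FORCE is the grip in N (left out, the last holds). Time passes only in rows, so rows that do not move let the fingers close. It gives the time, the measured TCP pose, the force, the opening and the grip force at its end, in the units of the state.
- monitor.get_state(): the state, without advancing time (a new reading comes with each control period).
- vision.snapshot(name): name is "scene" or "side" or "wrist"; returns a dict with "image" (420x560x3 uint8, red, green, blue), "camera_matrix" (3x3 intrinsics, pixels), "k1" (the pictures are not rectified: a ray, as slopes to the right and down, at radius r is drawn at 1 + k1 r^2 times it, then the intrinsics apply), "view" (4x4, takes a point from world to camera coordinates); the wrist camera has in their place "hand_eye" (4x4, takes a point from camera to tool coordinates, whose origin is the TCP and whose axes are the flange's). Camera axes: x right, y up, looking along -z (the intrinsics and any distortion apply to the point x, -y, -z); pixel columns grow to the right and rows downward; lengths in mm; the calibration is good to about 2 mm. A picture is of the moment at which its call begins: read the wrist's pose just before it. There is no depth.
- sign_off(): hands the job in; it is judged then, once.
The state is a dict: "time_s": time; "qpos": joint angles; "dq": joint speeds; "joint_efforts": joint torques, N m; "position": TCP position; "ee_rot": TCP orientation; "ft_force": force on the tool from outside, world axes, zero at the start; "ft_torque": the same for the moment, N m; "finger_gap": opening from 0.0 (shut) to 1.0 (fully open); "grip_force": force on a finger pad.
Only numpy, scipy, OpenCV 4.12 (cv2) and the standard library are available. Lean on these libraries where they do the work, as an engineer would, in place of code of your own. Each camera call takes 0.05 s, during which the arm holds its last target. There are 200 camera calls.

## Working session

There is one attempt and no reset: what is moved stays moved. The work goes in short steps, Python scripts to look and compute and a shell command to move; the robot and the scene stay as the last step left them, time stands still between calls to the robot, and variables do not carry over. Pictures are saved under pics/ and viewed, at most 10 in all, crops included, and the job is handed in when it is done.

```bash
ls; mkdir -p pics
python3 - <<'E'
from workcell import monitor, vision
import cv2,pickle
print(monitor.get_state())
for n in ("scene","side","wrist"):
    s=vision.snapshot(n); pickle.dump(s,open(f"pics/{n}0.pkl","wb"))
    cv2.imwrite(f"pics/{n}0.png",s["image"][:,:,::-1])
    print(n,s["camera_matrix"],s["k1"],s.get("view",s.get("hand_eye")))
E
```

```text
pics
{'time_s': 0.0, 'qpos': array([ 1.12240443e+00,  1.24511017e-01,  1.65167843e+00, -1.64753232e-05,
        1.36749606e+00, -8.25736231e-02]), 'dq': array([ 0.00142771, -0.00042687, -0.00064636, -0.00094595,  0.00025892,
        0.00061815]), 'joint_efforts': array([ 1.17712894e-03, -4.23614931e+01, -3.65453482e+01, -4.61150512e-05,
        7.11834349e-03,  4.51599163e-06]), 'position': array([232.2795092 , 606.46640178, 248.74652971]), 'ee_rot': array([-2.66773164e-04,  1.81889203e-01,  9.83318475e-01, -1.01188429e-03]), 'ft_force': array([ 0.38950232,  1.00506145, -0.23182333]), 'ft_torque': array([-0.0023147 , -0.01407081, -0.00261875]), 'grip_force': 0.0, 'finger_gap': 1.0039857843309625}
scene [[411.36116971   0.         282.88848239]
 [  0.         411.36116971 207.91576756]
 [  0.           0.           1.        ]] 0.022412963601134834 [[-2.44460741e-01  9.69611126e-01 -9.65457717e-03  1.45457146e+02]
 [-5.96252349e-01 -1.42461896e-01  7.90055533e-01  2.71142894e+02]
 [ 7.64671225e-01  1.98894125e-01  6.12959252e-01 -1.38550011e+03]
 [ 0.00000000e+00  0.00000000e+00  0.00
[... 172 characters left out ...]
868708684 [[-9.31277776e-01 -3.64154895e-01  1.06261979e-02  5.34210009e+02]
 [ 2.94602801e-01 -7.35607696e-01  6.09992219e-01 -1.98811109e+02]
 [-2.14314940e-01  5.71202705e-01  7.92336151e-01 -8.03431876e+02]
 [ 0.00000000e+00  0.00000000e+00  0.00000000e+00  1.00000000e+00]]
wrist [[365.06729128   0.         282.23450141]
 [  0.         365.06729128 203.99010017]
 [  0.           0.           1.        ]] 0.03001888214495032 [[ 8.61844301e-04  9.57508947e-01  2.88402276e-01  7.29358882e+01]
 [ 9.99999599e-01 -8.95729211e-04 -1.44770775e-05  4.41179153e-01]
 [ 2.44468412e-04  2.88402173e-01 -9.57509335e-01 -1.23988452e+02]
 [ 0.00000000e+00  0.00000000e+00  0.00000000e+00  1.00000000e+00]]
```

View pics/scene0.png

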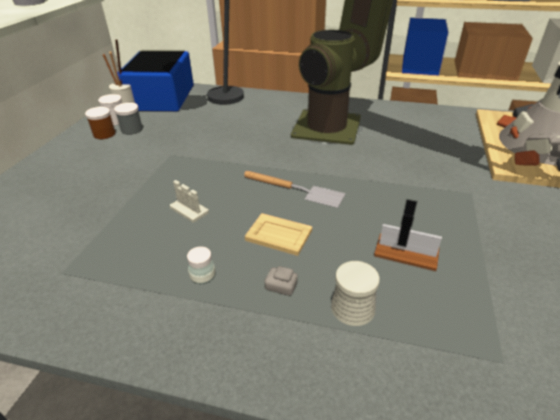

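View pics/side0.png

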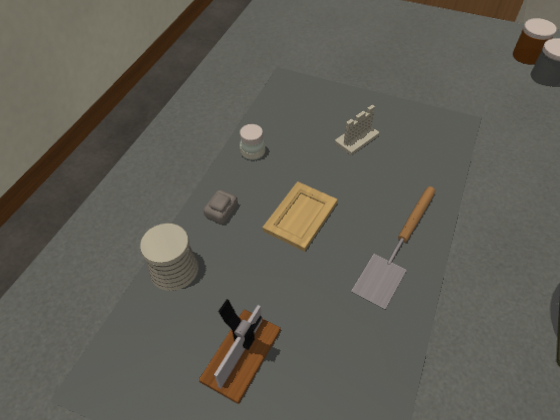

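The scene view shows the wall at about (188,205), the jig at (279,234) and the rack with clip at (408,240). The side view shows the wall at (358,135), the jig at (301,215) and the rack at (242,355). Next I'll make a rough localisation and view one composite of enlarged crops.

```bash
cat > h.py <<'E'
import numpy as np,cv2,pickle
from scipy.spatial.transform import Rotation as R
F=np.diag([1,-1,-1.])
def cam(s,pose=None):
    """world->cv camera R,t"""
    if "view" in s: V=s["view"]
    else:
        T=np.eye(4);p,q=pose;T[:3,:3]=R.from_quat(np.roll(q,-1)).as_matrix();T[:3,3]=p
        V=np.linalg.inv(T@s["hand_eye"])
    return F@V[:3,:3],F@V[:3,3],s["camera_matrix"],np.array([s["k1"],0,0,0,0.])
def proj(c,P):
    Rm,t,K,d=c
    return cv2.projectPoints(np.float64(P).reshape(-1,1,3),cv2.Rodrigues(Rm)[0],t,K,d)[0][:,0]
def onplane(c,uv,z):
    Rm,t,K,d=c
    n=cv2.undistortPoints(np.float64(uv).reshape(-1,1,2),K,d)[:,0]
    r=np.c_[n,np.ones(len(n))]@Rm; o=-Rm.T@t
    return o+r*((z-o[2])/r[:,2])[:,None]
def load(n): return pickle.load(open(f"pics/{n}.pkl","rb"))
def crop(img,u0,v0,w,h,k): return cv2.resize(img[v0:v0+h,u0:u0+w,::-1],None,fx=k,fy=k,interpolation=cv2.INTER_CUBIC)
E
python3 - <<'E'
from h import *
a,b=load("scene0"),load("side0");A,B=cam(a),cam(b)
np.set_printoptions(precision=0,suppress=True)
for n,u,v,z in(("wall",(188,209),(357,138),12),("jig",(279,233),(301,214),14),("rack",(408,253),(242,358),12),("jar",(202,278),(253,154),0),("stone",(281,290),(220,212),0),("tower",(357,275),(166,243),88),("spat",(300,185),(405,240),5)):
    print(n,onplane(A,u,z),onplane(B,v,z))
w=lambda s,u0,v0:crop(s["image"],u0,v0,66,75,4)
top=np.hstack([w(a,156,165),crop(a["image"],240,205,88,75,4)[:,:264*4//4+88],]) 
k=4
rowA=[crop(a["image"],158,172,54,50,5),crop(a["image"],242,208,72,50,5)]
g=np.hstack([crop(a["image"],164,176,48,48,5),crop(a["image"],243,206,72,48,4).copy() if 0 else crop(a["image"],244,212,72,48,5)]) # 240x600
g=np.hstack([crop(a["image"],164,176,48,56,5),crop(a["image"],244,206,72,56,5)])
h=np.hstack([crop(b["image"],330,100,56,60,5),crop(b["image"],260,180,84,60,5)[:, :]])
cv2.imwrite("pics/c1.png",np.vstack([np.pad(g,((0,0),(0,700-g.shape[1]),(0,0))),h]))
E
```

```text
wall [[ 536. -257.   12.]] [[ 528. -254.   12.]]
jig [[573. -15.  14.]] [[567. -16.  14.]]
rack [[569. 272.  12.]] [[553. 275.  12.]]
jar [[ 731. -138.    0.]] [[ 722. -137.   -0.]]
stone [[724.  29.   0.]] [[717.  27.   0.]]
tower [[732. 172.  88.]] [[731. 172.  88.]]
spat [[361. -11.   5.]] [[369. -38.   5.]]
```

View pics/c1.png

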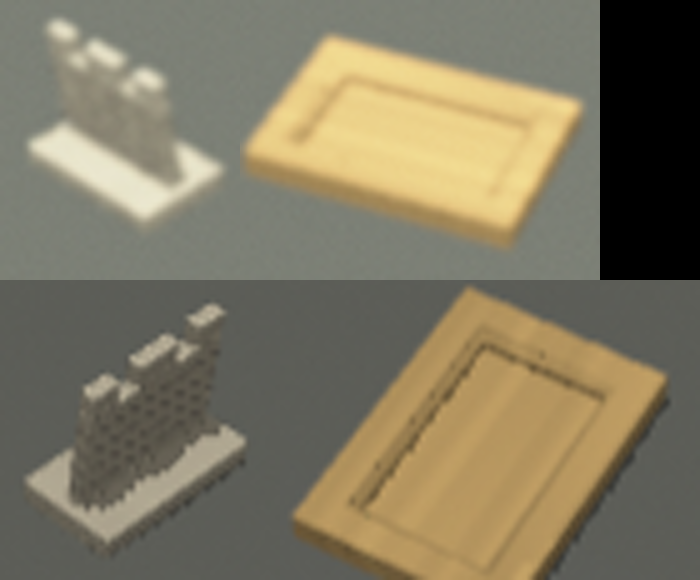

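The crops show the jig corners clearly, the wall's three merlon tops as a line and the wall's foot corners. I'll fit poses from these.

```bash
cat >> h.py <<'E'
from scipy.optimize import least_squares
def fit(obs,x0):
    """obs: list of (cam, modelpts Nx3, px Nx2); pose x,y,yaw (z=0)"""
    def M(x,P): c,s=np.cos(x[2]),np.sin(x[2]);P=np.float64(P);return np.c_[x[0]+c*P[:,0]-s*P[:,1],x[1]+s*P[:,0]+c*P[:,1],P[:,2]]
    r=least_squares(lambda x:np.concatenate([(proj(c,M(x,P))-p).ravel() for c,P,p in obs]),x0,x_scale=[1,1,.01])
    return r.x,r.fun.reshape(-1,2)
E
python3 - <<'E'
from h import *
np.set_printoptions(precision=2,suppress=True)
A,B=cam(load("scene0")),cam(load("side0"))
px=lambda o,q:np.array(o)+(np.array(q)+.5)/5-.5
mer=[(-32,0,74),(0,0,74),(32,0,74)]
J=lambda sx,sy:(65*sx,45*sy,14)
pts=onplane(A,px((244,206),[(90,37),(342,102),(273,235),(6,155)]),14);print(pts)
print(onplane(B,px((260,180),[(187,9),(385,96),(13,240)]),14))
jw=[J(-1,-1),J(-1,1),J(1,1),J(1,-1)]
# long edge: from (90,37) to (342,102)
mj=[J(-1,1),J(1,1),J(1,-1),J(-1,-1)]
pa=px((244,206),[(90,37),(342,102),(273,235),(6,155)])
for o in ([(A,mj,pa)],):
    d=pts[1]-pts[0];print(fit(o,[570,-15,np.arctan2(d[1],d[0])]))
wa=px((164,176),[(62,30),(106,53),(148,78)]);wb=px((330,100),[(207,35),(155,70),(103,105)])
print(onplane(A,wa,74),onplane(B,wb,74))
for o in ([(A,mer,wa)],[(B,mer,wb)],[(A,mer,wa),(B,mer,wb)]): print(fit(o,[535,-255,.8]))
E
```

```text
[[511.77 -74.24  14.  ]
 [531.14  54.09  14.  ]
 [625.42  41.97  14.  ]
 [603.13 -86.88  14.  ]]
[[603.09 -89.5   14.  ]
 [515.54 -76.62  14.  ]
 [622.22  39.84  14.  ]]
(array([568.18, -16.18,   1.42]), array([[-0.  ,  0.56],
       [ 0.14,  0.69],
       [-0.02, -0.97],
       [-0.11, -0.11]]))
[[ 514.11 -288.39   74.  ]
 [ 527.3  -259.09   74.  ]
 [ 541.82 -230.94   74.  ]] [[ 516.02 -290.43   74.  ]
 [ 529.95 -261.62   74.  ]
 [ 543.54 -233.5    74.  ]]
(array([ 527.74, -259.48,    1.12]), array([[ 0.1 , -0.07],
       [-0.23,  0.08],
       [ 0.13, -0.02]]))
(array([ 529.84, -261.87,    1.12]), array([[ 0.04, -0.09],
       [ 0.09, -0.06],
       [-0.12,  0.14]]))
(array([ 529.  , -260.14,    1.12]), array([[-0.41,  0.2 ],
       [-0.71,  0.34],
       [-0.32,  0.23],
       [ 0.22,  0.54],
       [ 0.24,  0.57],
       [-0.01,  0.77]]))
```

```bash
python3 -m crank '[[2,-5.7,-0.4,-0.11],[2,-5.7,-0.4,-0.11],[2,-5.7,-0.4,-0.11],[2,-5.7,-0.4,-0.11],[2,-5.7,-0.4,-0.11],[2,-5.7,-0.4,-0.11],[2,-5.7,-0.4,-0.11],[2,-5.7,-0.4,-0.11]]' 1 40
python3 -m crank '[[2,-5.7,-0.4,-0.11],[2,-5.7,-0.4,-0.11],[2,-5.7,-0.4,-0.11],[2,-5.7,-0.4,-0.11],[2,-5.7,-0.4,-0.11],[2,-5.7,-0.4,-0.11],[1.7,-6,-0.4,-0.11],[0,-0.9,0,0],[0,0,0,0],[0,0,0,0]]'
cat > snap.py <<'E'
import sys;from h import *;from workcell import monitor,vision
def snap(n,name):
    st=monitor.get_state();s=vision.snapshot(n);s["pose"]=(st["position"],st["ee_rot"]);s["st"]=st
    pickle.dump(s,open(f"pics/{name}.pkl","wb"));cv2.imwrite(f"pics/{name}.png",s["image"][:,:,::-1])
    y=R.from_quat(np.roll(st["ee_rot"],-1)).as_matrix();print(st["time_s"],st["position"].round(1),"yaw_y",np.arctan2(y[1,1],y[0,1]).round(3),"zaxis",y[:,2].round(4),"f",st["ft_force"].round(1),"gap",st["finger_gap"]*85,"grip",st["grip_force"])
    return s
if len(sys.argv)>2: snap(*sys.argv[1:])
E
python3 snap.py wrist w1
```

```text
time_s: 1.15
position: [392.6, 149.1, 217.9]
ee_rot: [0.0, 0.585, 0.811, 0.0]
ft_force: [0.5, 0.0, -0.9]
finger_gap: 1.0
grip_force: 0.0
time_s: 2.4
position: [529.3, -258.6, 190.0]
ee_rot: [-0.0, 0.845, 0.534, 0.0]
ft_force: [-0.8, -0.1, -0.7]
finger_gap: 1.002
grip_force: 0.0
2.4 [ 529.3 -258.6  190. ] yaw_y -0.443 zaxis [-2.e-04  5.e-04 -1.e+00] f [-0.8 -0.1 -0.7] gap 85.17338226830927 grip 0.0
```

View pics/w1.png

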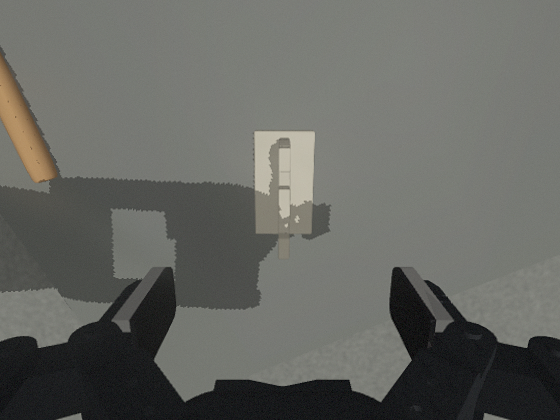

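The wrist view shows the wall's foot top face with corners at about (254,131), (315,132), (313,234) and (255,234). It lines up well with the fingers.

Run:
```python
from h import *
np.set_printoptions(precision=2,suppress=True)
s=load("w1");C=cam(s,s["pose"])
m=[(45,-25,12),(45,25,12),(-45,25,12),(-45,-25,12)]
uv=np.array([(254,131),(315,132),(313,234),(255,234.)])
P=onplane(C,uv,12);print(P,np.linalg.norm(P-np.roll(P,1,0),axis=1))
for sg in(1,-1):
    mm=[(a,b*sg,c) for a,b,c in m]
    for y in (1.12,1.12+np.pi):print(fit([(C,mm,uv)],[529,-260,y]))
```

```text
[[ 528.2  -208.35   12.  ]
 [ 572.73 -230.34   12.  ]
 [ 535.12 -311.     12.  ]
 [ 488.7  -289.01   12.  ]] [89.81 49.67 88.99 51.36]
(array([ 530.63, -260.84,    1.13]), array([[ 61.11,   1.8 ],
       [-61.24,   0.67],
       [-57.14,   1.62],
       [ 57.24,   1.74]]))
(array([ 530.63, -260.84,    1.13]), array([[ 61.11,   1.8 ],
       [-61.25,   0.68],
       [-57.13,   1.62],
       [ 57.25,   1.74]]))
(array([ 531.16, -259.71,    1.12]), array([[-0.14,  0.04],
       [ 0.29, -0.68],
       [-0.86,  0.49],
       [ 0.7 ,  0.24]]))
(array([ 531.16, -259.71,    1.12]), array([[-0.14,  0.04],
       [ 0.29, -0.68],
       [-0.86,  0.49],
       [ 0.7 ,  0.24]]))
```

```bash
python3 -m crank '[[0.1,-0.1,-3,-0.008],[0,0,-4,0],[0,0,-4,0],[0,0,-3.2,0],[0,0,0,0]]' 1 40
python3 -m crank '[[0,0,0,0],[0,0,0,0],[0,0,0,0],[0,0,0,0],[0,0,0,0],[0,0,0,0],[0,0,0,0],[0,0,0,0]]' -1 50
python3 -m crank '[[0,0,1,0],[0,0,3,0],[0,0,3,0],[0,0,0,0]]'
python3 snap.py wrist w2;python3 snap.py side s2
python3 - <<'E'
from h import *
b=load("s2");w=load("w2")
cv2.imwrite("pics/c2.png",np.hstack([w["image"][60:300,150:410,::-1].repeat(1,0),crop(b["image"],310,60,110,60,4)]) if 0 else np.vstack([crop(w["image"],140,120,260,140,2)[:, :520],crop(b["image"],320,70,104,60,5)]))
E
```

```text
time_s: 3.08
position: [528.5, -258.5, 45.3]
ee_rot: [-0.003, 0.847, 0.531, -0.001]
ft_force: [0.5, 0.2, 0.1]
finger_gap: 1.001
grip_force: 0.0
time_s: 4.08
position: [530.8, -261.3, 48.6]
ee_rot: [0.0, 0.848, 0.53, 0.0]
ft_force: [-1.5, 1.5, 5.5]
finger_gap: 0.089
grip_force: 49.9
time_s: 4.58
position: [532.1, -261.9, 120.7]
ee_rot: [0.002, 0.848, 0.53, 0.001]
ft_force: [-0.2, -0.5, -1.2]
finger_gap: 0.089
grip_force: 49.0
4.575 [ 532.1 -261.9  120.7] yaw_y -0.453 zaxis [ 0.0047 -0.0029 -1.    ] f [-0.2 -0.5 -1.2] gap 7.565321327593751 grip 48.99476408958435
4.625 [ 530.9 -261.2  118.6] yaw_y -0.453 zaxis [ 1.6e-03 -9.0e-04 -1.0e+00] f [-1.2 -0.5 -2.4] gap 7.3288809350690745 grip 48.99495720863342
```

View pics/c2.png

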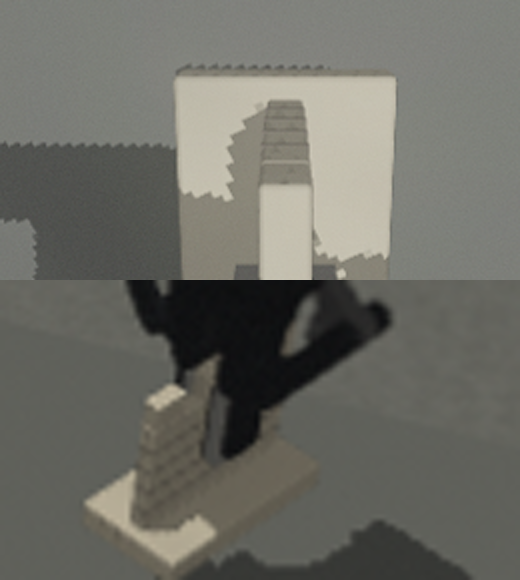

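The wall hangs square between the pads: foot far edge at about (228,156)–(338,158) in the wrist view, merlon ridge centred. Next I'll check its offset in the hand.

```bash
python3 - <<'E'
from h import *
np.set_printoptions(precision=2,suppress=True)
s=load("w2");p,q=s["pose"]
for pz in(p[2],118.6):
  C=cam(s,(np.array([531.5,-261.5,pz]),q)); z=pz-48.3+12
  P=onplane(C,[(228,156.5),(338,158)],z);d=P[1]-P[0];m=P.mean(0)
  y=np.arctan2(d[1],d[0])+np.pi/2
  print(P,np.linalg.norm(d),y,"centre rel TCP",(m-45*np.array([np.cos(y),np.sin(y),0]))[:2]-[531.5,-261.5])
E
python3 -c "
from workcell import monitor;s=monitor.get_state();print(s['position'])"
```

```text
[[ 531.49 -208.65   84.39]
 [ 574.82 -230.48   84.39]] 48.51784705309664 1.1041231932760849 centre rel TCP [1.41 1.75]
[[ 531.49 -208.65   82.3 ]
 [ 574.82 -230.48   82.3 ]] 48.51784705309665 1.1041231932760844 centre rel TCP [1.41 1.75]
[ 529.99268277 -260.70700147  117.05122918]
```

```bash
python3 -m crank '[[0.4,2,0,0.038],[0.5,3.4,0,0.038],[0.5,3.4,0,0.038],[0.5,3.4,0,0.038],[0.5,3.4,0,0.038],[0.5,3.4,0,0.038],[0.5,3.2,0,0.038],[0.5,2,0,0.037],[0,0,0,0],[0,0,0,0]]'
python3 snap.py wrist w3
```

```text
time_s: 5.92
position: [569.3, -19.3, 117.5]
ee_rot: [-0.0, 0.758, 0.652, -0.0]
ft_force: [0.4, 0.3, -2.3]
finger_gap: 0.082
grip_force: 48.9
5.925 [569.3 -19.3 117.5] yaw_y -0.15 zaxis [-9.e-04 -3.e-04 -1.e+00] f [ 0.4  0.3 -2.3] gap 6.966526427655684 grip 48.880676329135895
```

View pics/w3.png

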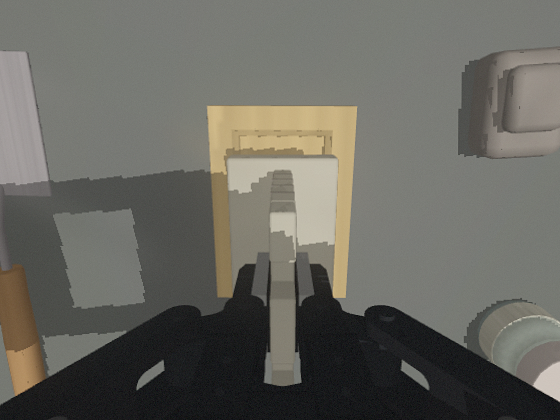

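The wrist view shows the jig's top corners at about (208,106), (357,106), (346,298) and (218,298). The wall's foot top edge runs (228,158)–(338,158).

Run:
```python
from h import *
np.set_printoptions(precision=2,suppress=True)
s=load("w3");C=cam(s,s["pose"])
uv=np.array([(208,106),(357,106),(346,298),(218,298)])
P=onplane(C,uv,14);print(P,np.linalg.norm(P-np.roll(P,1,0),axis=1))
print(fit([(C,[(65,45,14),(65,-45,14),(-65,-45,14),(-65,45,14)],uv)],[570,-17,1.42]))
Q=onplane(C,[(228,158),(338,158)],117.5-48.3+12);d=Q[1]-Q[0];y=np.arctan2(d[1],d[0])+np.pi/2
print(Q,np.linalg.norm(d),y,Q.mean(0)[:2]-45*np.array([np.cos(y),np.sin(y)]))
```

```text
[[535.66  53.07  14.  ]
 [624.09  39.79  14.  ]
 [604.69 -89.27  14.  ]
 [515.62 -75.96  14.  ]] [130.58  89.43 130.51  90.07]
(array([570.04, -18.02,   1.42]), array([[-0.54,  0.22],
       [ 0.38,  0.47],
       [ 0.07, -0.3 ],
       [ 0.12, -0.57]]))
[[553.18  30.29  81.2 ]
 [601.18  23.08  81.2 ]] 48.54274357930838 1.421857215854715 [570.5  -17.82]
```

```bash
python3 -m crank '[[0,0,-2,0],[0,0,-2,0],[0,0,-1.4,0],[0,0,-0.3,0],[0,0,-0.2,0],[0,0,-0.2,0],[0,0,0,0]]'
python3 -m crank '[[0,0,-0.2,0],[0,0,0,0],[0,0,0,0]]'
```

```text
time_s: 6.85
position: [569.9, -19.0, 57.5]
ee_rot: [0.0, 0.758, 0.652, 0.0]
ft_force: [0.3, 0.4, -2.0]
finger_gap: 0.083
grip_force: 48.8
time_s: 7.22
position: [569.5, -19.0, 55.1]
ee_rot: [0.0, 0.758, 0.652, 0.0]
ft_force: [0.1, 0.3, -1.9]
finger_gap: 0.089
grip_force: 48.8
```

```bash
python3 -m crank '[[0,0,-0.1,0],[0,0,-0.05,0],[0,0,0,0],[0,0,0,0]]'; python3 -m crank '[[0,0,-0.05,0],[0,0,0,0],[0,0,0,0]]'
```

```text
time_s: 7.72
position: [569.8, -19.0, 54.7]
ee_rot: [0.0, 0.758, 0.652, -0.0]
ft_force: [-3.7, 0.6, 4.3]
finger_gap: 0.084
grip_force: 49.9
time_s: 8.1
position: [569.7, -19.1, 54.6]
ee_rot: [-0.0, 0.758, 0.652, -0.0]
ft_force: [-5.2, -0.3, 8.7]
finger_gap: 0.084
grip_force: 50.4
```

```bash
python3 -m crank '[[0,0,0,0],[0,0,0,0],[0,0,0,0],[0,0,0,0],[0,0,0,0],[0,0,0,0]]' 1
python3 -m crank '[[0,0,2,0],[0,0,4,0],[0,0,4,0],[0,0,4,0],[0,0,0,0],[0,0,0,0]]'
python3 snap.py wrist w4;python3 snap.py side s4;python3 snap.py scene a4
python3 - <<'E'
from h import *
b=load("s4");w=load("w4");a=load("a4")
t=np.hstack([crop(w["image"],180,90,200,150,2),crop(b["image"],260,160,80,60,5)])
u=np.hstack([crop(a["image"],380,195,64,76,4)[:300],crop(b["image"],195,295,90,75,4)[:300]])
cv2.imwrite("pics/c4.png",np.vstack([t,np.pad(u,((0,0),(0,800-u.shape[1]),(0,0)))]))
E
```

```text
time_s: 8.85
position: [569.5, -19.0, 53.0]
ee_rot: [-0.0, 0.758, 0.652, -0.0]
ft_force: [-0.4, 0.2, -0.0]
finger_gap: 0.997
grip_force: 0.0
time_s: 9.6
position: [569.4, -19.0, 193.5]
ee_rot: [0.0, 0.758, 0.652, 0.0]
ft_force: [0.1, 0.6, -0.5]
finger_gap: 0.999
grip_force: 0.0
9.6 [569.4 -19.  193.5] yaw_y -0.15 zaxis [ 6.e-04 -1.e-04 -1.e+00] f [ 0.1  0.6 -0.5] gap 84.94968142670102 grip 0.0
9.65 [568.8 -18.9 192.3] yaw_y -0.15 zaxis [-1.5e-03  2.0e-04 -1.0e+00] f [0.1 0.7 0.2] gap 85.29417171894035 grip 0.0
9.7 [568.6 -18.9 191.7] yaw_y -0.15 zaxis [-2.5e-03  3.0e-04 -1.0e+00] f [ 0.7 -0.3 -0.4] gap 84.96392850811014 grip 0.0
```

View pics/c4.png

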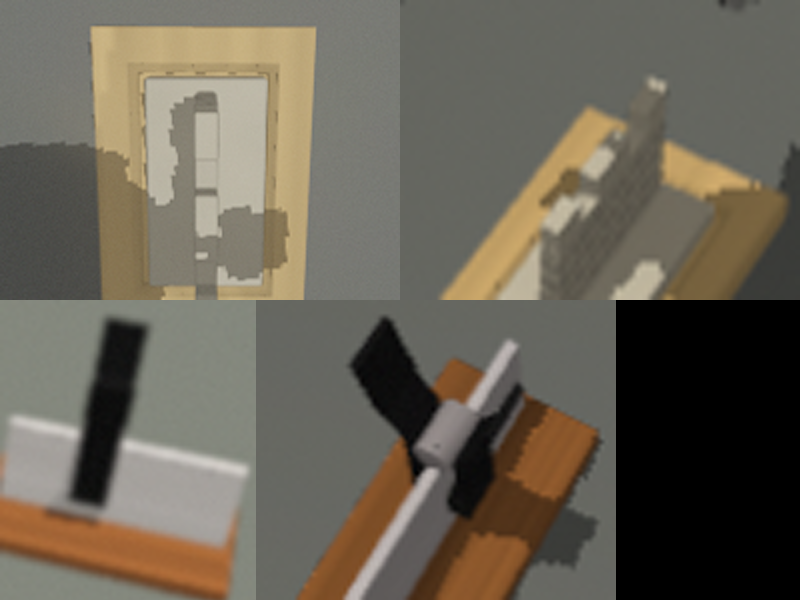

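The wall foot sits evenly inside the pocket, with all four pocket edges visible around it. In the scene view the rack's board top runs (383,225)–(441,236), and in the side view the knuckle is near (243,328).

Run:
```python
from h import *
np.set_printoptions(precision=2,suppress=True)
a,b=load("a4"),load("s4");A,B=cam(a),cam(b)
px=lambda o,q:np.array(o)+(np.array(q)+.5)/4-.5
e=onplane(A,px((380,195),[(12,120),(246,166)]),65);d=e[1]-e[0]
print(e,np.linalg.norm(d),np.arctan2(d[1],d[0]),e.mean(0))
print("side board end",onplane(B,px((195,295),[(259,45)]),65),"knuckle",onplane(B,px((195,295),[(191,133)]),75))
print("handle top scene",onplane(A,px((380,195),[(127,22)]),123),"tip",onplane(A,px((380,195),[(88,203)]),28))
s=load("w4");C=cam(s,s["pose"])
q=np.array([(145,77),(266,75),(265,286),(149,286)])/2+[180,90]
print(fit([(C,[(45,25,18),(45,-25,18),(-45,-25,18),(-45,25,18)],q)],[570,-18,1.42]))
q=np.array([(91,27),(316,27)])/2+[180,90]
P=onplane(C,q,14);d=P[1]-P[0];print("jig end",P,np.arctan2(d[1],d[0])+np.pi/2)
```

```text
[[550.77 209.93  65.  ]
 [560.   328.71  65.  ]] 119.13619410024754 1.4932484930684438 [555.38 269.32  65.  ]
side board end [[550.53 208.69  65.  ]] knuckle [[557.02 254.32  75.  ]]
handle top scene [[528.74 259.1  123.  ]] tip [[565.61 255.77  28.  ]]
(array([571.2 , -17.07,   1.43]), array([[-0.81,  0.03],
       [ 0.78,  0.52],
       [-0.49, -0.53],
       [ 0.53, -0.1 ]]))
jig end [[535.1   53.11  14.  ]
 [624.06  39.74  14.  ]] 1.4216613957795545
```

```bash
python3 -m crank '[[0,2,0.4,0],[-0.2,5,0.4,0.012],[-0.3,5,0.4,0.012],[-0.3,5,0.4,0.012],[-0.3,5,0.2,0.012],[-0.3,3,0,0.012],[0,2,0,0.012],[0,0,0,0],[0,0,0,0]]'
python3 snap.py wrist w5
```

```text
time_s: 10.88
position: [555.6, 250.3, 210.8]
ee_rot: [0.0, 0.734, 0.679, -0.0]
ft_force: [0.5, 0.3, -0.4]
finger_gap: 1.001
grip_force: 0.0
10.875 [555.6 250.3 210.8] yaw_y -0.079 zaxis [-4.e-04 -6.e-04 -1.e+00] f [ 0.5  0.3 -0.4] gap 85.04300248220298 grip 0.0
```

View pics/w5.png

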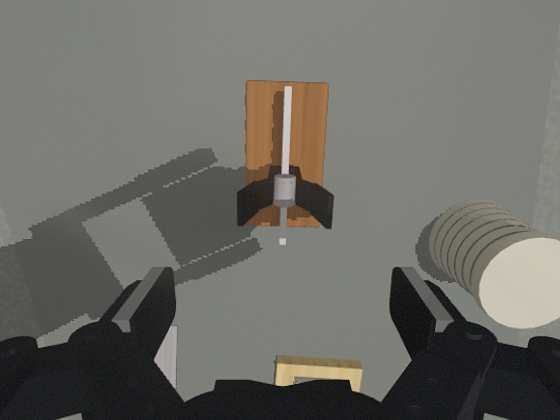

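The wrist view shows handle-top edges at about x=238 (rows 192–228) and x=333 (rows 192–228), the knuckle at (285,187), and board-top ends at (288,86) and (282,244).

Run:
```python
from h import *
np.set_printoptions(precision=2,suppress=True)
s=load("w5");C=cam(s,s["pose"]);
i=s["image"].astype(int)
print(i[185:235:3,237:242].sum(2).T.tolist()); print(i[210,225:345:1].sum(1).tolist())
e=onplane(C,[(282,242),(288,87)],65);d=e[1]-e[0];print("board",e,np.linalg.norm(d),np.arctan2(d[1],d[0]),e.mean(0))
h=onplane(C,[(238,193),(238,228),(333,194),(333,228)],123);print("handles",h,h.mean(0),np.linalg.norm(h[0]-h[1]),np.linalg.norm(h[2]-h[0]))
print("knuckle",onplane(C,[(285,177),(285,205),(274,187),(296,187)],73))
```

```text
[[252, 246, 223, 122, 131, 111, 114, 138, 144, 150, 143, 153, 154, 147, 243, 243, 240], [251, 251, 152, 120, 108, 107, 109, 92, 102, 92, 95, 103, 93, 93, 253, 246, 248], [242, 248, 109, 108, 110, 109, 93, 112, 102, 105, 109, 108, 118, 101, 241, 234, 234], [253, 251, 101, 116, 115, 97, 103, 108, 113, 114, 119, 93, 99, 112, 246, 243, 252], [246, 250, 104, 127, 103, 122, 109, 109, 105, 91, 117, 109, 98, 105, 258, 255, 245]]
[244, 242, 242, 247, 248, 240, 244, 247, 243, 246, 251, 230, 150, 81, 95, 118, 101, 102, 108, 107, 98, 99, 104, 111, 103, 109, 104, 89, 107, 105, 99, 89, 105, 122, 202, 225, 231, 241, 233, 232, 223, 225, 220, 219, 232, 225, 220, 219, 213, 224, 219, 213, 200, 214, 221, 317, 392, 396, 395, 391, 389, 371, 236, 224, 218, 223, 231, 226, 218, 216, 214, 225, 228, 220, 226, 228, 224, 221, 217, 215, 195, 169, 131, 121, 117, 105, 121, 111, 117, 106, 124, 121, 117, 113, 117, 121, 127, 125, 133, 117, 127, 128, 124, 150, 132, 142, 136, 197, 337, 389, 379, 383, 384, 383, 376, 382, 378, 384, 384, 382]
board [[552.93 211.09  65.  ]
 [566.28 327.8   65.  ]] 117.47250667028956 1.4569602779379855 [559.61 269.44  65.  ]
handles [[531.06 269.02 123.  ]
 [528.54 246.76 123.  ]
 [587.87 263.98 123.  ]
 [587.04 242.22 123.  ]] [558.63 255.5  123.  ] 22.402896201647746 57.03368183941448
knuckle [[559.4  265.46  73.  ]
 [557.78 244.07  73.  ]
 [550.73 258.56  73.  ]
 [566.93 257.3   73.  ]]
```

```bash
python3 -m crank '[[0.3,0.5,-2,-0.02],[0,0,-3,0],[0,0,-3,0],[0,0,-2,0],[0,0,0,0],[0,0,0,0]]' 1
python3 snap.py wrist w6; python3 snap.py side s6
python3 - <<'E'
from h import *
w=load("w6");b=load("s6")
cv2.imwrite("pics/c6.png",np.hstack([crop(w["image"],150,90,270,290,1.48),crop(b["image"],190,280,94,107,4)[:429]]))
E
```

```text
time_s: 11.68
position: [559.3, 256.1, 111.9]
ee_rot: [0.0, 0.741, 0.671, 0.001]
ft_force: [-0.2, -0.0, 0.5]
finger_gap: 0.994
grip_force: 0.0
11.675 [559.3 256.1 111.9] yaw_y -0.098 zaxis [ 1.5e-03  5.0e-04 -1.0e+00] f [-0.2 -0.   0.5] gap 84.50828146584077 grip 0.0
11.725 [559.6 256.3 112.5] yaw_y -0.098 zaxis [ 2.4e-03  9.0e-04 -1.0e+00] f [-0.3  0.4  0.1] gap 84.95163564399141 grip 0.0Traceback (most recent call last):
  File "<stdin>", line 3, in <module>
    return _nx.concatenate(arrs, 1, dtype=dtype, casting=casting)
           ~~~~~~~~~~~~~~~^^^^^^^^^^^^^^^^^^^^^^^^^^^^^^^^^^^^^^^
ValueError: all the input array dimensions except for the concatenation axis must match exactly, but along dimension 0, the array at index 0 has size 429 and the array at index 1 has size 428
```

```bash
python3 -m crank '[[0,0,0,0],[0,0,0,0],[0,0,0,0],[0,0,0,0],[0,0,0,0],[0,0,0,0],[0,0,0,0],[0,0,0,0]]' -0.388 33
python3 -m crank '[[0,0,0,0],[0,0,0,0],[0,0,0,0],[0,0,0,0]]'
```

```text
time_s: 12.78
position: [562.0, 257.3, 116.4]
ee_rot: [0.002, 0.741, 0.672, 0.004]
ft_force: [0.6, 1.0, 13.6]
finger_gap: 0.349
grip_force: 33.3
time_s: 13.28
position: [561.9, 257.3, 116.4]
ee_rot: [0.002, 0.741, 0.672, 0.004]
ft_force: [0.6, 1.0, 12.5]
finger_gap: 0.354
grip_force: 33.3
```

```bash
python3 -m crank '[[0,0,0.5,0],[0,0,1,0],[0,0,1,0],[0,0,2,0],[0,0,2,0],[0,0,2,0],[0,0,2,0],[0,0,0,0],[0,0,0,0],[0,0,0,0]]'
python3 snap.py wrist w7; python3 snap.py side s7;python3 snap.py scene a7
python3 - <<'E'
from h import *
w=load("w7");b=load("s7");a=load("a7")
g=np.vstack([crop(b["image"],190,210,120,105,2.5),crop(a["image"],360,150,120,105,2.5)])[:525]
cv2.imwrite("pics/c7.png",np.hstack([crop(w["image"],140,60,280,350,1.5)[:525],g]))
E
```

```text
time_s: 14.52
position: [557.9, 255.8, 214.6]
ee_rot: [-0.0, 0.741, 0.672, -0.001]
ft_force: [-0.6, 0.0, -0.3]
finger_gap: 0.348
grip_force: 32.3
14.525 [557.9 255.8 214.6] yaw_y -0.098 zaxis [-2.3e-03 -8.0e-04 -1.0e+00] f [-0.6  0.  -0.3] gap 29.576073911228775 grip 32.28213429450989
14.575 [557.9 255.8 214.6] yaw_y -0.098 zaxis [-2.2e-03 -7.0e-04 -1.0e+00] f [ 0.6 -0.6 -0.3] gap 29.892677205450173 grip 32.281808853149414
14.625 [558.  255.8 214.8] yaw_y -0.098 zaxis [-1.9e-03 -7.0e-04 -1.0e+00] f [ 0.  -0.4 -0.6] gap 29.903690182878634 grip 32.281842827796936Traceback (most recent call last):
  File "<stdin>", line 4, in <module>
    return _nx.concatenate(arrs, 1, dtype=dtype, casting=casting)
           ~~~~~~~~~~~~~~~^^^^^^^^^^^^^^^^^^^^^^^^^^^^^^^^^^^^^^^
ValueError: all the input array dimensions except for the concatenation axis must match exactly, but along dimension 0, the array at index 0 has size 525 and the array at index 1 has size 524
```

Run:
```python
from h import *
w=load("w7");b=load("s7");a=load("a7")
g=np.vstack([crop(b["image"],190,210,120,105,2.5),crop(a["image"],360,150,120,105,2.5)])
cv2.imwrite("pics/c7.png",np.hstack([crop(w["image"],140,60,280,350,1.5)[:g.shape[0]],g]))
```

```text
(no output)
```

View pics/c7.png

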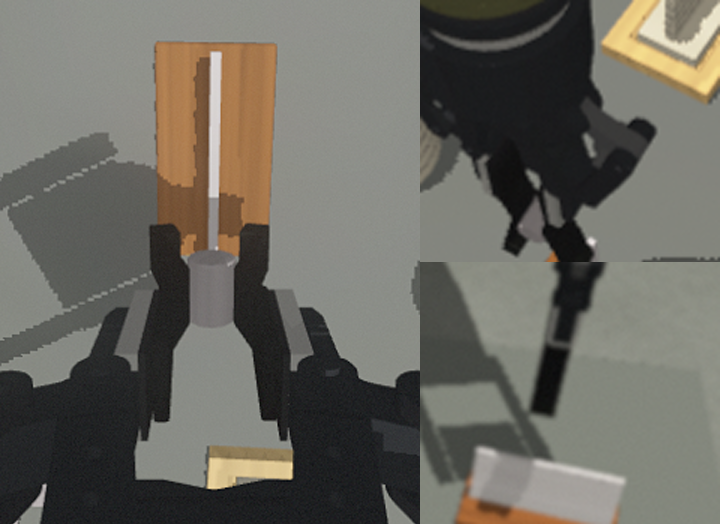

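The clip is held symmetrically, jaws wide (knuckle at wrist pixel ~(281,252)), and it is clear of the rack. I'll carry it to a point above the wall.

```bash
python3 -m crank '[[0,-2,0,0],[0.2,-5,0,-0.01],[0.2,-5,0,-0.01],[0.3,-5,0,-0.01],[0.3,-5,0,-0.01],[0.2,-3.3,0,-0.012],[0,-2,0,0],[0,0,0,0],[0,0,0,0],[0,0,0,0]]'
python3 snap.py wrist w8; python3 snap.py side s8; python3 snap.py scene a8
```

```text
time_s: 15.92
position: [570.5, -15.9, 216.0]
ee_rot: [-0.0, 0.758, 0.653, 0.0]
ft_force: [-0.7, -0.2, -0.5]
finger_gap: 0.353
grip_force: 32.3
15.925 [570.5 -15.9 216. ] yaw_y -0.148 zaxis [-1.e-04  2.e-04 -1.e+00] f [-0.7 -0.2 -0.5] gap 30.001264873761595 grip 32.28090584278107
15.975 [570.5 -16.  216. ] yaw_y -0.148 zaxis [-1.e-04  1.e-04 -1.e+00] f [-0.4  0.1 -0.2] gap 29.794687792511212 grip 32.28085398674011
16.025 [570.5 -16.1 216. ] yaw_y -0.148 zaxis [-1.e-04  1.e-04 -1.e+00] f [0.8 0.3 0.2] gap 29.91786353737179 grip 32.280789613723755
```

```bash
python3 -m crank '[[0,-0.1,-2,0],[0,0,-2,0],[0,0,-1,0],[0,0,-0.6,0],[0,0,-0.6,0],[0,0,-0.6,0],[0,0,-0.4,0],[0,0,0,0],[0,0,0,0],[0,0,0,0]]'
python3 snap.py wrist w9; python3 snap.py side s9;python3 snap.py scene a9
python3 - <<'E'
from h import *
w=load("w9");b=load("s9");a=load("a9")
g=np.vstack([crop(b["image"],255,140,100,85,3.5),crop(a["image"],235,175,100,85,3.5)])
W=crop(w["image"],140,60,280,340,1.5)
cv2.imwrite("pics/c9.png",np.hstack([np.pad(W,((0,g.shape[0]-W.shape[0]),(0,0),(0,0))),g]))
E
```

```text
time_s: 17.32
position: [570.8, -18.0, 144.4]
ee_rot: [0.0, 0.758, 0.652, 0.0]
ft_force: [-0.4, 0.0, -0.4]
finger_gap: 0.352
grip_force: 32.3
17.325 [570.8 -18.  144.4] yaw_y -0.15 zaxis [ 7.e-04 -1.e-04 -1.e+00] f [-0.4  0.  -0.4] gap 29.898649760974223 grip 32.29098200798035
17.375 [570.7 -18.  144.3] yaw_y -0.15 zaxis [ 5.e-04 -1.e-04 -1.e+00] f [-0.2  0.8 -0.9] gap 29.59482928601677 grip 32.290921211242676
17.425 [570.7 -18.  144.3] yaw_y -0.15 zaxis [ 4.e-04 -0.e+00 -1.e+00] f [-0.6  0.  -0.3] gap 29.6572687759355 grip 32.29103922843933
```

View pics/c9.png

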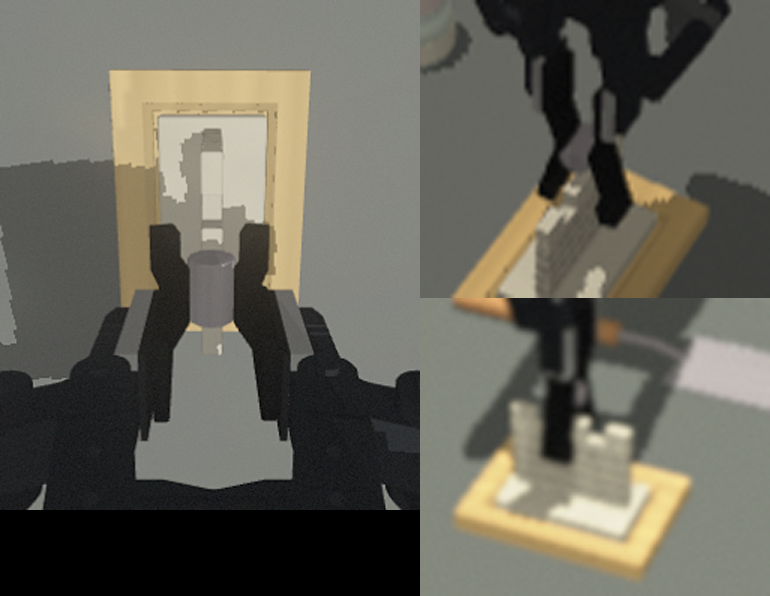

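The wall ridge (crop x≈212) lies midway between the jaws (180/240). In the scene view the jaw seems to sit toward one end of the middle merlon, so I'll check the along-wall centring numerically.

Run:
```python
from h import *
np.set_printoptions(precision=0,suppress=True)
A=cam(load("a9"));B=cam(load("s9"))
y=1.421;u=np.array([np.cos(y),np.sin(y),0]);v=np.array([-u[1],u[0],0])
o=np.array([569.8,-17.5,6])
def sc(P):return (proj(A,P)-[235,175]+.5)*3.5+[420,298]
print("merlon ends (top, near face -y):",sc([o+u*x-v*4+[0,0,74] for x in(-40,-24,-12,12,24,40)]))
for dx in(-8,-4,0,4):
  print(dx,"jaw tip outer edges",sc([o+u*(dx+x)-v*22+[0,0,50] for x in(-10,10)]))
# wrist: knuckle ends vs merlon
s=load("w9");C=cam(s,s["pose"]);p=s["pose"][0]
sw=lambda P:(proj(C,P)-[140,60]+.5)*1.5
print("knuckle top line",[(x,sw([p+u*x+[0,0,-43.4+8]])[0]) for x in(-11,0,11)])
print("jaw tip end",[(x,sw([p+u*x-v*14+[0,0,-88.4]])[0]) for x in(5,10,15)])
print("merlon outer",sw([o+u*x+[0,0,74] for x in(12,24,40,-24)]))
```

```text
merlon ends (top, near face -y): [[511. 409.]
 [534. 414.]
 [551. 419.]
 [586. 428.]
 [604. 432.]
 [628. 438.]]
-8 jaw tip outer edges [[532. 463.]
 [561. 471.]]
-4 jaw tip outer edges [[537. 464.]
 [566. 472.]]
0 jaw tip outer edges [[543. 466.]
 [572. 474.]]
4 jaw tip outer edges [[549. 467.]
 [578. 475.]]
knuckle top line [(-11, array([212., 326.])), (0, array([212., 294.])), (11, array([212., 262.]))]
jaw tip end [(5, array([247., 228.])), (10, array([247., 216.])), (15, array([247., 204.]))]
merlon outer [[209. 229.]
 [209. 197.]
 [209. 152.]
 [209. 319.]]
```

Scene and wrist both put the clip within about 2–3 mm of the merlon's centre and clear of it. I'll trim by +1 mm in y and go 3 mm deeper.

```bash
python3 -m crank '[[0.05,0.1,-0.15,0],[0,0.05,-0.15,0],[0,0,0,0],[0,0,0,0],[0,0,0,0],[0,0,0,0]]'; python3 snap.py scene a10; python3 -c "
from workcell import sign_off;print(sign_off())"
```

```text
time_s: 18.23
position: [571.1, -16.5, 141.1]
ee_rot: [0.0, 0.758, 0.652, 0.0]
ft_force: [0.5, 0.4, -0.6]
finger_gap: 0.349
grip_force: 32.3
18.225 [571.1 -16.5 141.1] yaw_y -0.15 zaxis [ 1.e-04  0.e+00 -1.e+00] f [ 0.5  0.4 -0.6] gap 29.62803453722204 grip 32.29065120220184
the job is handed in; nothing more can be done
None
```

I've handed the job in at 18 s: the wall sits square in the jig pocket, and the clip is held squeezed open with a jaw about 2–3 cm down each side of the middle battlement. The wrist force was near zero, so nothing seemed to be touching; I didn't view a picture after the last 3 mm of lowering.

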